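Press the back onto a travel clock

TASK

Take the travel clock out of its wooden stand and set it down gently, as it is (back upwards, not dropped), on the bed of the screw press between the two pedestals; you will have to put it down once on the bench and take it again across its other sides to do so. Swing the press's slotted bar fully home onto its stud, then wind the crank clockwise (seen from above) until the pad just touches the clock, and give it half a turn more. Let go of everything, and leave the loupe, jar and screwdriver alone.

Things in the scene. Friction and masses are not known exactly. Their poses are not given: they have to be found in the camera images.
- clock_center (a point): centre of the loose travel clock: aluminium block 64 (x) x 40 (y) x 40 (z) mm, back upwards, 0.25 to 0.5 kg. It starts in the stand, x along the channel. In the stand its long sides are hidden, so grip it across its ends (64 mm); in the press its ends face the pedestals, so grip it across its long sides (40 mm). Either end may face either pedestal
- stand: fixed dark wooden stand, a channel along its x axis, open at both ends and at the top: 60 (x) x 75 (y) x 58 (z) mm, floor 12 mm thick, cheeks 10 mm thick and 47 mm apart, rising 6 mm above the clock's top; the clock's ends stick out 2 mm at each end. Origin: centre of its underside, on the bench. The bench between the stand and the press is clear
- nest (a point): point on the press bed's top (12 mm above the bench) midway between the pedestals, marked by a dark rubber sheet: the middle of the clock's underside belongs here, its 64 mm length along y. Bed 130 (x) x 190 (y) mm; pedestals at y = +-62 mm, 36 (x) x 50 (y) mm, up to 80 mm above the bench, gap between them 74 mm. Axes: the press frame, z up
- pivot (a point): axis of the vertical pivot post of the swing bar, on the +y pedestal, 92 mm above the bench (half-way up the bar); axes as nest
- bar (a joint): swing bar, rad: 0 = home (bar along -y of the press, slot round the stud, against a stop), up to 3.0 as it opens clockwise (from above) over the press's -x side. It points from the pivot along (-sin q, -cos q) in the press frame. 36 mm wide, 84 to 100 mm above the bench, end 162 mm from the pivot. Stiff: about 8 N at its handle moves it; it stays where left
- bar_handle (a point): centre (half-way up) of the bar's handle, an upright round black grip, diameter 23 mm, 42 mm tall, 150 mm from the pivot near the bar's free end, spanning 102 to 144 mm above the bench; it spins freely on its pin
- crank (a joint): press crank, rad; grows clockwise seen from above, which drives the pad down 16 mm a turn; range 0 to 14.2; starts anywhere from 2.2 to 5.2. Light (about 2 N at the handle), stays where left and keeps its height. Its vertical axis is on the swing bar, 62 mm from the pivot, so straight above nest when the bar is home
- crank_handle (a point): centre (half-way up) of the crank's handle, an upright round black grip, diameter 23 mm, 42 mm tall, 40 mm from the crank's axis, spanning 144 to 186 mm above the bench; it spins freely on its pin. With the bar home and the crank at c it lies at (40 cos c, -40 sin c) mm in the press frame from the crank's axis
- pad_face (a point): centre of the underside of the press pad, a round rubber pad of 30 mm diameter on the crank's axis, 72 mm above the bench at crank 0 and 16 mm lower per turn until it meets something (the top of the seated clock is 52 mm above the bench)
- pad (a joint): how far the spring-mounted pad has been pushed up into the ram, m: 0 while it hangs free, then growing 16 mm per turn of the crank once it presses on something (0.008 is half a turn past contact; stop at 0.016; spring about 2 N at contact, 9 N half a turn later)
- loupe: bystander: black eye loupe, 40 mm diameter, 50 mm tall; origin at the centre of its underside
- oil_jar: bystander: amber jar, 48 mm diameter, 65 mm tall; origin at the centre of its underside
- screwdriver: bystander: screwdriver 160 mm long lying on the bench along its x axis
Things that resemble listed ones, but are neither listed nor needed, are in the scene too. Leave any turquoise look-alike of the part that bears clock_center alone.

How it is judged:
On the way, in this order (a step that is already met when the one before it is completed fails the run):
1. the clock stands on the press bed between the pedestals, let go (horizontal distance between clock_center and nest below 0.009 m and z of clock_center in the frame of nest below 0.023 m and angle between clock_center's own z axis and vertical below 0.1 rad and contact force between clock and the fingers below 0.1 N), for 0.1 s.
2. the slotted bar is swung home round the stud (value of joint bar below 0.05 rad), for 0.1 s.
3. the pad is wound down to touch the clock, with the bar home (contact force between pad and clock above 0.5 N and value of joint bar below 0.08 rad), for 0.02 s.
At the end, for the whole second after the job is handed in: Clock level on the press bed, centre within 9 mm of the nest point and within 10 degrees of square, bar within 0.08 rad of home, pad pressing on the clock one third to two thirds of a turn past contact (pad joint 5.3 to 10.7 mm), crank at rest (horizontal distance between clock_center and nest below 0.009 m and z of clock_center in the frame of nest below 0.023 m and angle between clock_center's own z axis and vertical below 0.1 rad and angle between the x axis of clock_center and the y axis of nest, either way round below 0.17 rad and value of joint bar below 0.08 rad and value of joint pad between 0.0053 and 0.0107 m and velocity of joint crank between -0.1 and 0.1 rad/s); the robot touches nothing.
It fails at once if the pad is wound more than about 0.8 turn past contact (value of joint pad above 0.0128 m).
It fails at once if the clock is dropped or thrown (moving freely faster than 0.5 m/s) (linear speed of clock above 0.5 m/s and contact force between clock and the fingers below 0.1 N).
It fails at once if the loupe, jar or screwdriver is moved more than 30 mm (distance of any of loupe, oil_jar, screwdriver from where it was at the start of the episode above 0.03 m).
It also fails if it takes over 72 s, if anything falls off the work surface, if the arm or the gripper's body presses on something with over 40 N, if the wrist force passes 120 N, or if a joint passes its speed limit or range.

ROBOT

A 7-joint arm with a two-finger parallel gripper is mounted at the origin on the work surface. World frame = base frame: x ahead of the robot, y to its left, z up, the work surface at z = 0. Lengths are in m, angles in rad, forces in N, time in s.
With the tool pointing down it reaches from about 0.425 to 0.925 m from the base axis. Payload 6.8 kg.
Tool frame: the origin (TCP) lies at the very end of the fingers, on their centre line; the grasp point (between the pads) lies 19 mm behind it; z points along the fingers, y is the line along which they close (so a half turn about z gives the same grasp; the last joint's range is limited). The gripper opens to 85 mm and grips with 20 to 120 N. Pads are 22 mm wide; open, the fingers measure 114 mm over their backs; the gripper's body (76 mm by 85 mm) begins 54 mm behind the grasp point. The pads swing forward as they close: fully open they stand 13 mm farther back than shut.
Start: joints at [-1.213, 0.477, 0.022, 1.555, -0.011, 1.109, -0.083], TCP at [0.303, 0.603, 0.231] pointing down, gripper open.
Joint ranges: [-2.96, 2.96], [-0.34, 2.1], [-1.41, 1.46], [0.24, 2.44], [-1.37, 4.51], [0.17, 1.92], [-2.96, 2.96]. Speed limits (rad/s): [2.39, 2.39, 3.14, 3.14, 3.14, 3.14, 3.14].

INTERFACE

Orientations are given as a unit quaternion [w, x, y, z].
In Python, from station import bot gives the robot as it stands.
- The arm moves only by the tool apply_moves, never from a script. Its argument "deltas" is a list of rows, each a list of 3 entries, a list of its own where there are three numbers: the closure, from 0 (fully open) to 1 (shut), then the shift along the tool's x, y, z in units of 0.2 m (1.0 is 0.2 m), then the turn about the tool's z in units of 2 pi rad (1.0 is 2 pi rad). A call has 1 to 12 rows; each row is the pose to reach, as a shift and turn from the pose commanded when the call began, along the tool's axes at that moment, turning the shorter way round; what a row does not reach only later rows make up. A row lasts 1/10 s, in which the tool goes at most 50 mm and 8.59 degrees, less where a joint would pass 70% of its speed; a pose out of reach is approached as far as the arm can. A call with a number of a shift or a turn outside -1 to 1 is refused whole. A call with a gripper value outside its range is refused whole. The fingers move at their own pace and stop on an object; "squeeze" is the grip in N (left out, the last holds). Time passes only in rows, so rows that repeat a pose let the fingers close. It gives the time, the measured TCP pose, the force, the opening and the grip force at its end, in the units of the state.
- bot.get_obs(): the state, without advancing time (a new reading comes with each control period).
- bot.read_camera(name): name is "side" or "top" or "wrist"; returns a dict with "color" (400x640x3 uint8, red, green, blue), "intrinsics" (3x3 intrinsics, pixels), "k1" (the pictures are not rectified: a ray, as slopes to the right and down, at radius r is drawn at 1 + k1 r^2 times it, then the intrinsics apply), "pose" (4x4, takes a point from camera to world coordinates); the wrist camera has in their place "hand_eye" (4x4, takes a point from camera to tool coordinates, whose origin is the TCP and whose axes are the flange's). Camera axes: x right, y down, z forward; pixel columns grow to the right and rows downward; lengths in m; the calibration is good to about 2 mm. A picture is of the moment at which its call begins: read the wrist's pose just before it. There is no depth.
- bot.hand_in(): hands the job in; it is judged then, once.
Trained networks look in a picture, given as the dict that the camera call returned (one of the last four; its "shot" number tells which), for a name from the list of things; names that differ only in an ending like _2 or _b are one class to them, and where a whole thing is asked for, a point or a joint stands for the part that bears it (a point fixed in the world has none). Each returns a list of dicts, best first, with "confidence" (0 to 1); they miss things now and then, are a little off and sometimes report something else, mostly with a low value. They report only what shows in the picture. A call takes as long as a camera call. They do not tell look-alikes from the thing itself.
- bot.look_for(picture, target): "point" ([x, y, z] in m, in world coordinates, good to about 4 mm: the middle of the surface that is visible of it).
The state is a dict: "t": time; "q": joint angles; "joint_vel": joint speeds; "joint_torque": joint torques, N m; "eef_pos": TCP position; "tool_rot": TCP orientation; "contact_force": force on the tool from outside, world axes, zero at the start; "torque": the same for the moment, N m; "gripper_width": opening from 0.0 (shut) to 1.0 (fully open); "grasp_force": force on a finger pad.
Only numpy, scipy, OpenCV 4.12 (cv2) and the standard library are available. Lean on these libraries where they do the work, as an engineer would, in place of code of your own. Each camera call takes 0.05 s, during which the arm holds its last target. There are 200 camera calls.

## Working session

There is one attempt and no reset: what is moved stays moved. The work goes in short steps, Python scripts to look and compute and a tool call to move; the robot and the scene stay as the last step left them, time stands still between calls to the robot, and variables do not carry over. Pictures are saved under pics/ and viewed, at most 14 in all, crops included, and the job is handed in when it is done.

Besides the shell and the picture viewer there is one more tool, called after "Call:" as name(argument=value, ...) on one line, values as JSON. apply_moves: Moves the arm, as the interface text tells. Its arguments: {"type":"object","properties":{"deltas":{"type":"array","items":{"type":"array"}},"squeeze":{"type":"number"}},"required":["deltas"]}

```bash
ls; mkdir -p pics; cat > h.py <<'E'
import numpy as np, cv2
from station import bot
from scipy.spatial.transform import Rotation as R
def rot(q): return R.from_quat([q[1],q[2],q[3],q[0]]).as_matrix()
def save(p,n): cv2.imwrite(f'pics/{n}.png',p['color'][:,:,::-1])
def campose(p,o=None):
    if 'pose' in p: return np.array(p['pose'])
    T=np.eye(4);T[:3,:3]=rot(o['tool_rot']);T[:3,3]=o['eef_pos'];return T@np.array(p['hand_eye'])
def proj(p,P,o=None):
    T=campose(p,o);c=T[:3,:3].T@(np.array(P)-T[:3,3]);s=c[:2]/c[2];s=s*(1+p['k1']*(s@s));K=np.array(p['intrinsics']);return (K[:2,:2]@s+K[:2,2])
def ray(p,uv,z,o=None):
    K=np.array(p['intrinsics']);d=(np.array(uv)-K[:2,2])/np.array([K[0,0],K[1,1]]);s=d.copy()
    for _ in range(20): s=d/(1+p['k1']*(s@s))
    T=campose(p,o);w=T[:3,:3]@np.array([s[0],s[1],1]);return T[:3,3]+w*(z-T[2,3])/w[2]
def togo(o,P,yaw=None):
    "shift in tool axes/0.2 units to bring TCP to P"
    M=rot(o['tool_rot']);return M.T@(np.array(P)-np.array(o['eef_pos']))/0.2
E
python3 - <<'E'
from h import *
o=bot.get_obs();print(o)
names="clock_center stand nest pivot bar bar_handle crank crank_handle pad_face loupe oil_jar screwdriver".split()
for c in ['top','side']:
    p=bot.read_camera(c);save(p,c+'0')
    print(c,p['k1'],np.round(p['pose'],3).tolist())
    for n in names:
        try:
            for r in bot.look_for(p,n)[:4]: print(n,np.round(r['point'],3),round(r['confidence'],2),proj(p,r['point']).round())
        except Exception as e: print(n,e)
E
```

```text
pics
{'t': 0.0, 'q': array([-1.2130971 ,  0.47778876,  0.02236782,  1.55643522, -0.01147948,
        1.10928573, -0.08308822]), 'joint_vel': array([-0.00020748, -0.00015983,  0.00047008,  0.00162394, -0.0003001 ,
        0.00024054, -0.0003357 ]), 'joint_torque': array([ 1.04792889e-05, -5.96465743e+01,  1.60817385e+00, -2.81196874e+01,
        1.25771365e-02,  9.68335080e-03,  1.52168752e-05]), 'eef_pos': array([0.30294127, 0.60255467, 0.23034072]), 'tool_rot': array([-1.25984540e-04,  2.30791087e-01,  9.73002916e-01, -8.85357889e-04]), 'contact_force': array([-0.50861235,  0.64203276,  0.37408807]), 'torque': array([-0.05603751,  0.03657523, -0.00293692]), 'grasp_force': 0.0, 'gripper_width': 1.001238807905499}
top -0.12542068084681027 [[0.005, -0.992, 0.127, 0.446], [-1.0, -0.005, 0.005, -0.117], [-0.005, -0.127, -0.992, 1.185], [0.0, 0.0, 0.0, 1.0]]
clock_center [ 0.569 -0.306  0.052] 0.79 [396. 214.]
clock_center [ 0.524 -0.418  0.037] 0.69 [438. 232.]
clock_center [ 0.661 -0.393  0.042] 0.68 [428. 179.]
stand [ 0.569 -0.286  0.061] 0.72 [389. 213.]
nest [0.575 0.122 0.009] 0.59
[... 868 characters left out ...]

clock_center [ 0.56  -0.303  0.05 ] 0.61 [346. 150.]
clock_center [0.574 0.245 0.184] 0.46 [290. 361.]
stand [ 0.577 -0.276  0.038] 0.65 [338. 160.]
stand [ 0.731 -0.046  0.03 ] 0.16 [251. 229.]
nest [0.576 0.126 0.011] 0.64 [308. 323.]
pivot [0.576 0.129 0.01 ] 0.57 [308. 325.]
crank [0.563 0.231 0.144] 0.66 [301. 362.]
crank_handle [0.575 0.244 0.184] 0.53 [289. 361.]
loupe [ 0.733 -0.049  0.031] 0.86 [251. 228.]
loupe [ 0.808 -0.175  0.021] 0.55 [236. 183.]
loupe [0.561 0.224 0.1  ] 0.37 [305. 366.]
oil_jar [ 0.356 -0.127  0.05 ] 0.84 [432. 217.]
oil_jar [ 0.733 -0.046  0.033] 0.5 [250. 228.]
oil_jar [0.556 0.221 0.1  ] 0.42 [309. 364.]
screwdriver [ 0.808 -0.171  0.019] 0.74 [235. 185.]
```

```bash
python3 - <<'E'
import cv2,numpy as np
a=cv2.imread('pics/top0.png')[90:320,110:490];b=cv2.imread('pics/side0.png')[90:400,140:500]
cv2.imwrite('pics/v1.png',cv2.resize(a,None,fx=2.1,fy=2.1,interpolation=cv2.INTER_CUBIC))
E
```

```text
(no output)
```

View pics/v1.png

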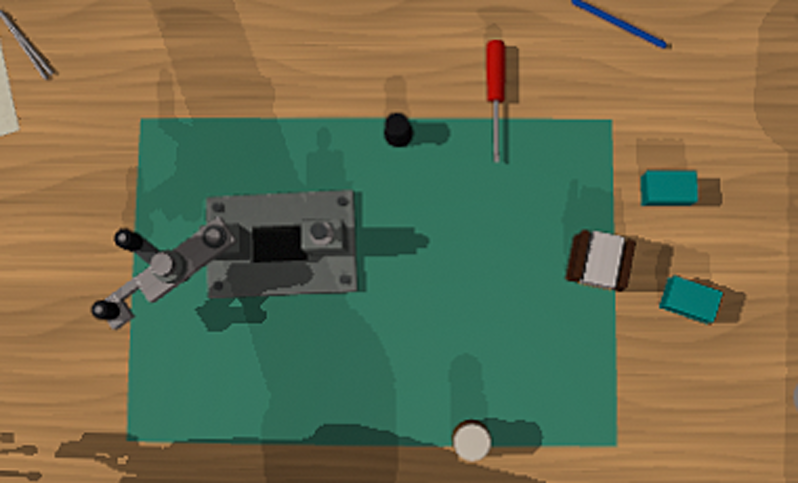

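View pics/side0.png

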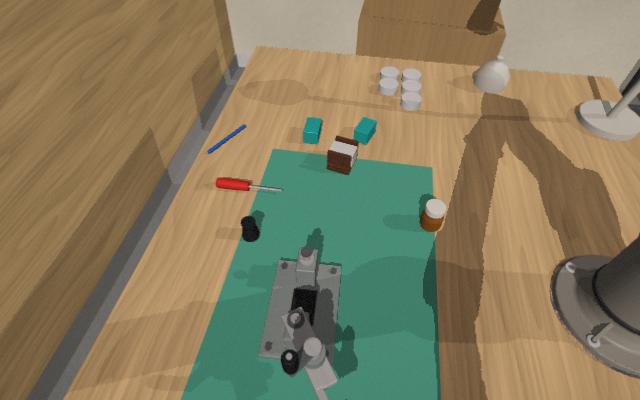

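The top view shows the aluminium clock in its brown stand at about (396,214). The possible confusions are the turquoise blocks at (428,179) and (438,232), so I choose the aluminium block in the stand. The press bed is centred near (243,206), the bar handle near (160,237) and the crank handle near (171,203).

```bash
python3 - <<'E'
from h import *
p=bot.read_camera('top');im=p['color'].astype(int)
print(p['intrinsics'])
hsv=cv2.cvtColor(p['color'],cv2.COLOR_RGB2HSV)
def rect(m,x0,x1,y0,y1,z,name):
    mm=np.zeros(m.shape,np.uint8);mm[y0:y1,x0:x1]=m[y0:y1,x0:x1]
    n,l,s,c=cv2.connectedComponentsWithStats(mm);k=1+np.argmax(s[1:,4])
    cs,_=cv2.findContours((l==k).astype(np.uint8),0,2)
    pts=np.vstack([c[:,0] for c in cs]).astype(float)
    W=np.array([ray(p,q,z)[:2] for q in pts]);
    ys,xs=np.nonzero(l==k);cen=np.mean([ray(p,q,z)[:2] for q in zip(xs,ys)],0)
    (cx,cy),(w,h),a=cv2.minAreaRect((W*1000).astype(np.float32));print(name,s[k],round(cx),round(cy),round(w),round(h),a,'mean',cen.round(4))
rect((hsv[...,1]<50)&(hsv[...,2]>140),370,420,190,240,.052,'clock')
rect((hsv[...,2]<60),225,262,190,222,.012,'sheet')
rect((hsv[...,1]<60)&(hsv[...,2]>40),205,290,175,240,.012,'bed')
# black handles
for nm,x,y,z in [('barh',159,238,.144),('crankh',171,203,.186)]:
    rect((hsv[...,2]<70),x-10,x+10,y-10,y+10,z,nm)
o=bot.get_obs();q=bot.read_camera('wrist');print(np.round(q['hand_eye'],3).tolist(),q['intrinsics'][0])
a=cv2.resize(p['color'][180:260,130:290],None,fx=4,fy=4,interpolation=cv2.INTER_CUBIC)
b=cv2.resize(p['color'][180:260,370:450],None,fx=4,fy=4,interpolation=cv2.INTER_CUBIC)
cv2.imwrite('pics/v2.png',np.hstack([a[:, :480],b])[:,:,::-1])
E
```

```text
[[446.17616724   0.         320.0185372 ]
 [  0.         446.17616724 204.79225137]
 [  0.           0.           1.        ]]
clock [388 200  19  27 353] 571 -308 38 62 77.71162414550781 mean [ 0.5707 -0.3084]
sheet [225 197  37  25 757] 584 94 64 97 0.38001206517219543 mean [0.5815 0.0995]
bed [ 205  181   75   51 2888] 592 98 130 198 2.619068145751953 mean [0.5923 0.0923]
barh [154 232  15  11 104] 499 265 23 35 5.663392543792725 mean [0.5001 0.2654]
crankh [165 199  16  14 138] 572 225 44 21 64.76956939697266 mean [0.5711 0.2248]
[[0.0, -0.955, -0.296, 0.076], [1.0, -0.0, 0.001, -0.0], [-0.001, -0.296, 0.955, -0.142], [0.0, 0.0, 0.0, 1.0]] [283.66749481   0.         322.86686687]
```

View pics/v2.png

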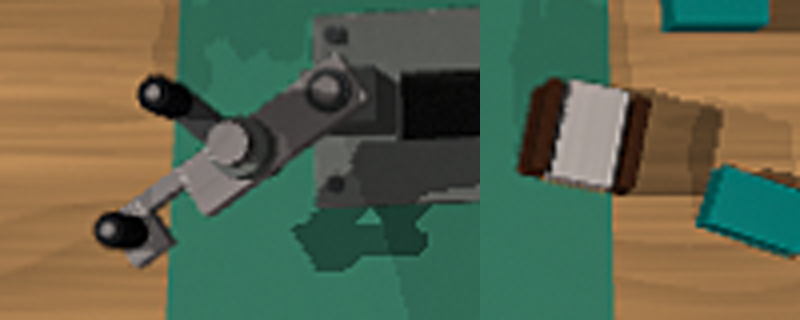

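Call:
apply_moves(deltas=[[0,[-0.2,-0.21,0],0],[0,[-0.4,-0.43,0],0],[0,[-0.6,-0.65,0],0],[0,[-0.81,-0.86,0],0],[0,[-0.81,-0.86,0],0],[0,[-0.81,-0.86,0],0]])

```text
t: 2.0
eef_pos: [0.3733, 0.3708, 0.2316]
tool_rot: [0.001, 0.235, 0.972, -0.001]
contact_force: [-0.5, 0.2, -0.1]
gripper_width: 0.995
grasp_force: 0.0
```

Call:
apply_moves(deltas=[[0,[-0.2,-0.21,0],0],[0,[-0.4,-0.43,0],0],[0,[-0.6,-0.65,0],0],[0,[-0.81,-0.86,0],0],[0,[-0.81,-0.86,0],0],[0,[-0.81,-0.86,0],0]])

```text
t: 2.6
eef_pos: [0.4396, 0.1454, 0.2317]
tool_rot: [0.001, 0.235, 0.972, -0.0]
contact_force: [0.6, 0.6, 0.1]
gripper_width: 0.999
grasp_force: 0.0
```

Call:
apply_moves(deltas=[[0,[-0.2,-0.21,0],0],[0,[-0.4,-0.43,0],0],[0,[-0.6,-0.65,0],0],[0,[-0.81,-0.86,0],0],[0,[-0.81,-0.86,0],0],[0,[-0.81,-0.86,0],0]])

```text
t: 3.2
eef_pos: [0.507, -0.0806, 0.2317]
tool_rot: [0.001, 0.234, 0.972, -0.001]
contact_force: [0.1, -0.3, -0.3]
gripper_width: 1.0
grasp_force: 0.0
```

Call:
apply_moves(deltas=[[0,[-0.2,-0.21,0],0.023],[0,[-0.4,-0.43,0],0.046],[0,[-0.6,-0.65,0],0.069],[0,[-0.81,-0.86,0],0.092],[0,[-0.81,-0.86,0],0.115],[0,[-0.81,-0.86,0],0.138],[0,[-0.81,-0.86,0],0.161],[0,[-0.81,-0.86,0],0.184],[0,[-0.81,-0.86,0],0.206],[0,[-0.81,-0.86,0],0.206]])

```text
t: 4.2
eef_pos: [0.5745, -0.3001, 0.2306]
tool_rot: [-0.001, 0.77, 0.638, 0.0]
contact_force: [0.4, 0.4, -0.2]
gripper_width: 0.997
grasp_force: 0.0
```

```bash
python3 - <<'E'
from h import *
o=bot.get_obs();p=bot.read_camera('wrist');save(p,'w1')
print(o['eef_pos'],R.from_matrix(rot(o['tool_rot'])).as_euler('ZYX',degrees=True),o['q'][6])
for n in ['clock_center','stand']:
    for r in bot.look_for(p,n)[:3]: print(n,np.round(r['point'],4),r['confidence'],proj(p,r['point'],o).round())
hsv=cv2.cvtColor(p['color'],cv2.COLOR_RGB2HSV)
m=((hsv[...,1]<50)&(hsv[...,2]>130)).astype(np.uint8)
c=proj(p,[.571,-.308,.052],o);print(c)
n,l,s,cc=cv2.connectedComponentsWithStats(m)
for k in range(1,n):
    if s[k][4]>400:
        cs,_=cv2.findContours((l==k).astype(np.uint8),0,2)
        W=np.array([ray(p,q[0],.052,o)[:2] for q in cs[0]])*1000
        print(s[k],cv2.minAreaRect(W.astype(np.float32)))
E
```

```text
[ 0.57450155 -0.30009213  0.23060639] [ 7.92427422e+01 -4.20417816e-02 -1.79954539e+02] 0.539860472050882
clock_center [ 0.5256 -0.4058  0.0385] 0.8 [302. 262.]
clock_center [ 0.66   -0.3896  0.0402] 0.73 [402. 234.]
clock_center [ 0.5693 -0.3008  0.0526] 0.63 [319. 182.]
stand [ 0.5722 -0.2821  0.0633] 0.59 [318. 168.]
[321.32401868 187.71587216]
[  61   59   44   43 1463] ((341.8086853027344, -143.63327026367188), (44.26315689086914, 44.044891357421875), 59.272117614746094)
[ 293  169   57   36 1799] ((570.5931396484375, -307.5573425292969), (40.79298782348633, 64.72977447509766), 76.61844635009766)
[415 247  37  54 484] ((693.078857421875, -447.1996765136719), (19.20123863220215, 84.9412841796875), 18.526456832885742)
[195 251  37  46 465] ((412.2857666015625, -394.4078063964844), (82.99259948730469, 15.580479621887207), 43.740291595458984)
```

View pics/w1.png

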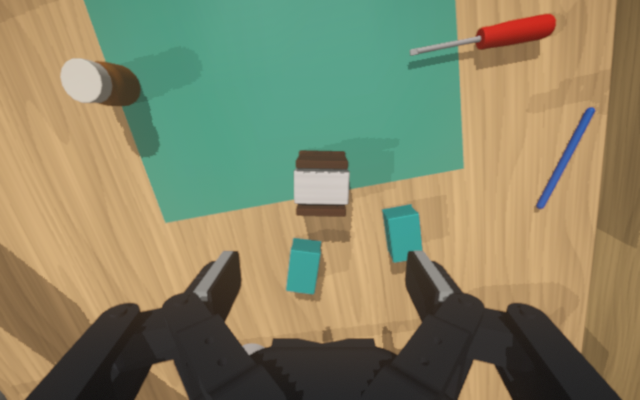

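The wrist view shows the aluminium clock in its dark stand at (321,187). The turquoise blocks at (304,265) and (402,233) are clear of the fingers. Now I descend.

Call:
apply_moves(deltas=[[0,[-0.04,-0.012,0.1],0.006],[0,[-0.04,-0.012,0.3],0.006],[0,[-0.04,-0.012,0.5],0.006],[0,[-0.04,-0.012,0.65],0.006],[0,[-0.04,-0.012,0.8],0.006],[0,[-0.04,-0.012,0.9],0.006],[0,[-0.04,-0.012,0.98],0.006],[0,[-0.04,-0.012,0.98],0.006]])

```text
t: 5.15
eef_pos: [0.5683, -0.3089, 0.0333]
tool_rot: [-0.002, 0.782, 0.623, -0.001]
contact_force: [0.5, 0.5, 0.1]
gripper_width: 1.002
grasp_force: 0.0
```

Call:
apply_moves(deltas=[[0,[0,0,0.05],0],[0,[0,0,0.1],0],[0.2,[0,0,0.1],0],[0.35,[0,0,0.1],0],[0.5,[0,0,0.1],0],[0.5,[0,0,0.1],0],[0.5,[0,0,0.1],0],[0.5,[0,0,0.1],0]], squeeze=60)

```text
t: 5.95
eef_pos: [0.5696, -0.3102, 0.0157]
tool_rot: [0.0, 0.783, 0.622, 0.0]
contact_force: [0.4, -0.0, 2.9]
gripper_width: 0.737
grasp_force: 67.9
```

Call:
apply_moves(deltas=[[0.5,[0,0,-0.1],0],[0.5,[0,0,-0.25],0],[0.5,[0,0,-0.4],0],[0.5,[0.12,-0.03,-0.5],0],[0.5,[0.3,-0.07,-0.5],0.023],[0.5,[0.5,-0.12,-0.5],0.046],[0.5,[0.7,-0.17,-0.5],0.069],[0.5,[0.85,-0.2,-0.5],0.092],[0.5,[0.93,-0.215,-0.5],0.115],[0.5,[0.93,-0.215,-0.5],0.138],[0.5,[0.93,-0.215,-0.5],0.161],[0.5,[0.93,-0.215,-0.5],0.184]])

```text
t: 7.15
eef_pos: [0.5683, -0.1182, 0.1145]
tool_rot: [-0.0, 0.996, 0.091, -0.001]
contact_force: [-0.5, -1.5, -4.7]
gripper_width: 0.745
grasp_force: 68.2
```

Call:
apply_moves(deltas=[[0.5,[0,0,0],0.023],[0.5,[0,0,0.15],0.023],[0.5,[0,0,0.3],0.023],[0.5,[0,0,0.42],0.023],[0.5,[0,0,0.48],0.023],[0.5,[0,0,0.52],0.023],[0.5,[0,0,0.54],0.023],[0.5,[0,0,0.54],0.023]])

```text
t: 7.95
eef_pos: [0.5694, -0.1192, 0.0075]
tool_rot: [-0.0, 1.0, 0.022, 0.0]
contact_force: [-0.3, -0.1, -4.5]
gripper_width: 0.741
grasp_force: 67.9
```

Call:
apply_moves(deltas=[[0.5,[0,0,0.01],0],[0.5,[0,0,0.018],0],[0.5,[0,0,0.022],0],[0.5,[0,0,0.022],0],[0.3,[0,0,0.022],0],[0.1,[0,0,0.022],0],[0,[0,0,0.022],0],[0,[0,0,0.022],0],[0,[0,0,-0.1],0],[0,[0,0,-0.3],0],[0,[0,0,-0.5],0],[0,[0,0,-0.6],0]])

```text
t: 9.15
eef_pos: [0.5704, -0.1201, 0.1303]
tool_rot: [0.001, 1.0, 0.021, 0.002]
contact_force: [1.4, 0.2, 0.9]
gripper_width: 1.003
grasp_force: 0.0
```

Call:
apply_moves(deltas=[[0,[0,0,0],-0.023],[0,[0,0,0],-0.046],[0,[0,0,0],-0.069],[0,[0,0,0],-0.092],[0,[0,0,0],-0.115],[0,[0,0,0],-0.138],[0,[0,0,0],-0.161],[0,[0,0,0],-0.184],[0,[0,0,0],-0.207],[0,[0,0,0],-0.23],[0,[0,0,0],-0.25],[0,[0,0,0],-0.25]])

```text
t: 10.35
eef_pos: [0.5692, -0.1195, 0.1274]
tool_rot: [0.0, 0.692, 0.722, 0.0]
contact_force: [0.4, 0.5, -0.2]
gripper_width: 1.003
grasp_force: 0.0
```

```bash
python3 - <<'E'
from h import *
o=bot.get_obs();p=bot.read_camera('wrist');save(p,'w2')
print(o['eef_pos'],o['tool_rot'].round(4),o['q'].round(2))
hsv=cv2.cvtColor(p['color'],cv2.COLOR_RGB2HSV)
m=((hsv[...,1]<50)&(hsv[...,2]>130)).astype(np.uint8)
print(proj(p,[.5694,-.119,.04],o))
n,l,s,cc=cv2.connectedComponentsWithStats(m)
for k in range(1,n):
    if s[k][4]>400:
        cs,_=cv2.findContours((l==k).astype(np.uint8),0,2)
        W=np.array([ray(p,q[0],.04,o)[:2] for q in cs[0]])*1000
        print(s[k],cv2.minAreaRect(W.astype(np.float32)))
t=bot.read_camera('top');save(t,'t2')
im=np.vstack([p['color'][:300],cv2.resize(t['color'][150:260,130:470],(640,207))])
cv2.imwrite('pics/v3.png',im[:,:,::-1])
E
```

```text
[ 0.56915863 -0.11952443  0.12744995] [0.000e+00 6.916e-01 7.223e-01 3.000e-04] [-0.39  0.52  0.66  1.91 -0.42  0.85  0.53]
[323.23259495 204.50166663]
[ 284    0   58   59 2925] ((556.1080932617188, 13.189973831176758), (40.45043182373047, 37.40559387207031), 3.3484556674957275)
[ 385    0   61   57 2448] ((629.446044921875, 17.06739616394043), (41.59932327270508, 36.19525146484375), 2.8763580322265625)
[ 302  161   49   78 3644] ((571.50146484375, -115.923095703125), (40.28913497924805, 68.68891906738281), 3.068647861480713)
[  25  206   64   54 2462] ((329.60675048828125, -153.79544067382812), (60.390724182128906, 47.543792724609375), 54.92656707763672)
[194 251  39  50 523] ((468.9139404296875, -190.7042236328125), (61.70170211791992, 13.825799942016602), 62.48869705200195)
[414 251  39  48 524] ((674.9843139648438, -181.05416870117188), (12.968982696533203, 60.25739288330078), 33.487667083740234)
[448 254  79   9 488] ((721.34228515625, -164.2222137451172), (73.435302734375, 7.296645641326904), 0.8606842756271362)
```

View pics/v3.png

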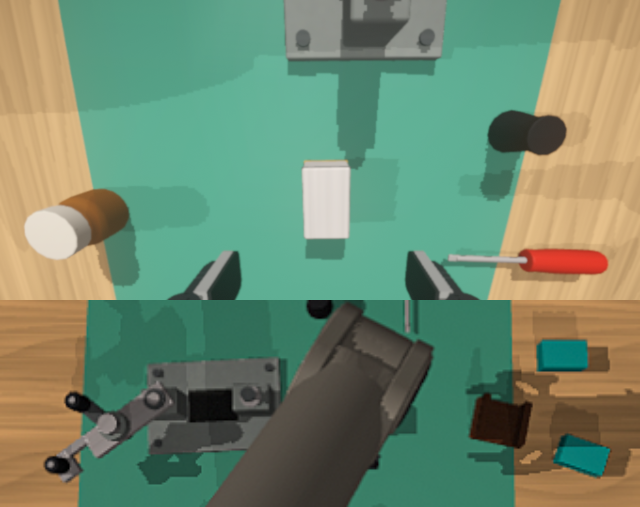

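The clock stands alone on the mat at (326,200), square to the press within about 1°. Now I regrip it across its long sides.

Call:
apply_moves(deltas=[[0,[0.004,0.01,0.15],0],[0,[0.004,0.01,0.3],0],[0,[0.004,0.01,0.42],0],[0,[0.004,0.01,0.52],0],[0,[0.004,0.01,0.557],0],[0.3,[0.004,0.01,0.557],0],[0.5,[0.004,0.01,0.557],0],[0.7,[0.004,0.01,0.557],0],[0.7,[0.004,0.01,0.557],0],[0.7,[0.004,0.01,0.557],0],[0.7,[0.004,0.01,0.557],0],[0.7,[0.004,0.01,0.557],0]], squeeze=60)

```text
t: 11.65
eef_pos: [0.5722, -0.1185, 0.0173]
tool_rot: [0.001, 0.692, 0.722, 0.001]
contact_force: [-1.8, 1.1, 6.1]
gripper_width: 0.456
grasp_force: 62.3
```

```bash
python3 - <<'E'
from h import *
o=bot.get_obs();print(o['eef_pos'],o['tool_rot'].round(4),o['gripper_width'],o['grasp_force'],o['contact_force'])
E
```

```text
[ 0.572189   -0.11848869  0.01729268] [0.0008 0.6918 0.7221 0.0008] 0.4560364905089969 62.302937507629395 [-1.75672324  1.11221295  6.0883697 ]
```

Call:
apply_moves(deltas=[[0.7,[0,0,-0.06],0],[0.7,[0,0,-0.2],0],[0.7,[0,0,-0.4],0],[0.7,[0.1,0,-0.6],0],[0.7,[0.2,0,-0.75],0],[0.7,[0.3,0,-0.85],0],[0.7,[0.36,0,-0.85],0],[0.7,[0.4,0,-0.85],0],[0.7,[0.4,0,-0.85],0]])

```text
t: 12.55
eef_pos: [0.5665, -0.037, 0.1843]
tool_rot: [-0.001, 0.691, 0.723, -0.001]
contact_force: [0.2, 0.1, -4.9]
gripper_width: 0.453
grasp_force: 61.7
```

```bash
python3 - <<'E'
from h import *
o=bot.get_obs();p=bot.read_camera('wrist');save(p,'w3')
np.savez('w3.npz',pos=o['eef_pos'],q=o['tool_rot'])
print(o['eef_pos'],o['tool_rot'].round(4),o['contact_force'],o['gripper_width'])
for n in ['nest','pivot','crank_handle','bar_handle','crank']:
    for r in bot.look_for(p,n)[:2]: print(n,np.round(r['point'],4),r['confidence'],proj(p,r['point'],o).round())
hsv=cv2.cvtColor(p['color'],cv2.COLOR_RGB2HSV)
g=cv2.cvtColor(p['color'],cv2.COLOR_RGB2GRAY)
im=p['color'].copy()
# overlay bed outline & sheet guess
c=np.array([.590,.096]);a=np.deg2rad(2.7);M=np.array([[np.cos(a),-np.sin(a)],[np.sin(a),np.cos(a)]])
def poly(xs,ys,z,col):
    P=[proj(p,[*(c+M@[x,y]),z],o) for x,y in zip(xs,ys)]
    cv2.polylines(im,[np.int32(np.round(np.array(P)*16))],True,col,1,cv2.LINE_AA,4)
poly([-.065,.065,.065,-.065],[-.095,-.095,.095,.095],.012,(255,0,0))
for s in (-1,1): poly([-.018,.018,.018,-.018],[s*.037,s*.037,s*.087,s*.087],.08,(255,255,0))
cv2.imwrite('pics/v4.png',cv2.resize(im[0:300,150:550],(800,600))[:,:,::-1])
E
```

```text
[ 0.56647316 -0.03704441  0.18434606] [-0.0012  0.6911  0.7228 -0.0009] [ 0.209112    0.11076704 -4.87657092] 0.4534800610382389
nest [0.5907 0.0774 0.0113] 0.91 [352.  74.]
pivot [0.5916 0.0788 0.0121] 0.9 [353.  73.]
pivot [ 0.8144 -0.1733  0.0195] 0.63 [512. 296.]
crank [0.5913 0.0783 0.0108] 0.35 [353.  74.]
```

View pics/v4.png

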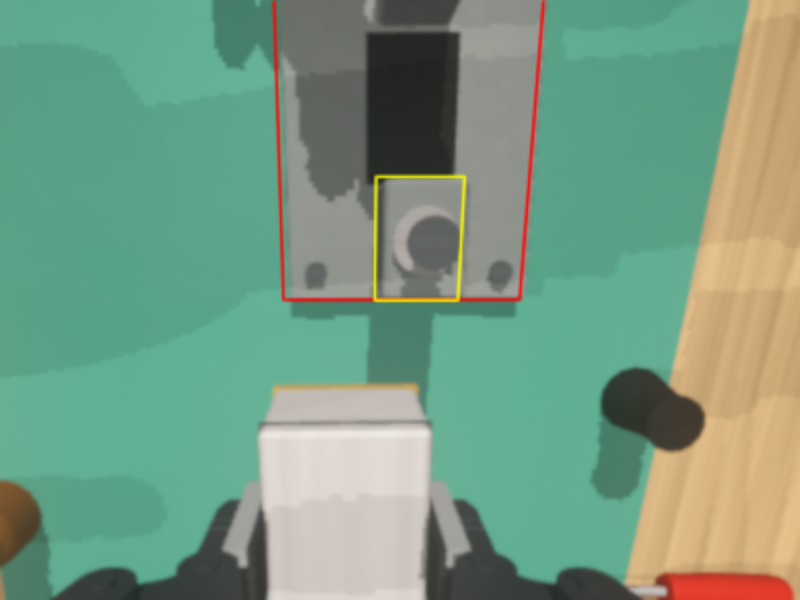

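The overlay (bed red, pedestal yellow) matches the picture, with the pedestal top at (421,237) in the crop. So nest ≈ (0.590, 0.096), yaw 2.7°.

Call:
apply_moves(deltas=[[0.7,[0.12,0.03,0],0],[0.7,[0.3,0.07,0],0],[0.7,[0.48,0.11,0],0],[0.7,[0.6,0.14,0],0],[0.7,[0.66,0.147,0],0],[0.7,[0.66,0.147,0],0],[0.7,[0.66,0.147,0.1],0],[0.7,[0.66,0.147,0.2],0],[0.7,[0.66,0.147,0.25],0],[0.7,[0.66,0.147,0.25],0]])

```text
t: 13.85
eef_pos: [0.5902, 0.0927, 0.1347]
tool_rot: [-0.001, 0.693, 0.721, -0.002]
contact_force: [0.0, 0.5, -4.6]
gripper_width: 0.457
grasp_force: 61.5
```

```bash
python3 - <<'E'
from h import *
o=bot.get_obs();p=bot.read_camera('side');t=bot.read_camera('top')
o2=bot.get_obs()
print(o['eef_pos'],o2['eef_pos'],o['tool_rot'].round(4),togo(o2,[.590,.096,.029]).round(3),o2['contact_force'])
cv2.imwrite('pics/v5.png',np.hstack([cv2.resize(p['color'][230:400,220:390],(500,500),interpolation=2),cv2.resize(t['color'][170:250,160:208],(300,500),interpolation=2)])[:,:,::-1])
E
```

```text
[0.59021402 0.0926856  0.1346767 ] [0.59179044 0.09355753 0.13646974] [-5.000e-04  6.926e-01  7.213e-01 -1.500e-03] [ 0.013 -0.009  0.537] [-0.46669711 -0.40252889 -4.08602881]
```

View pics/v5.png

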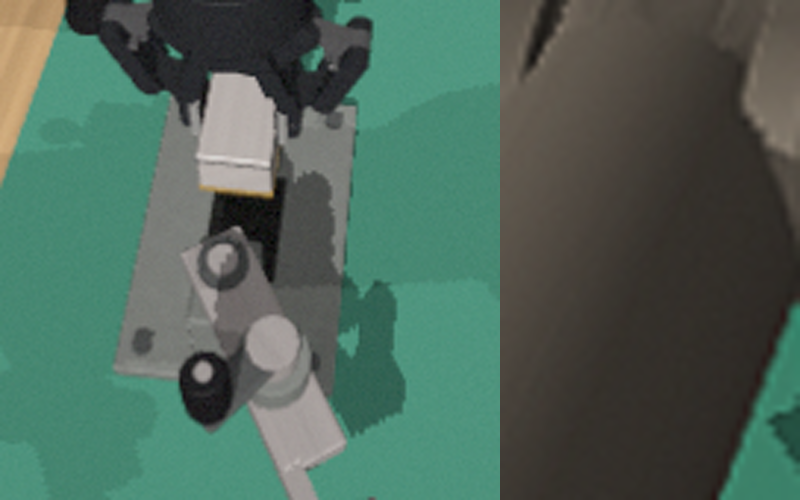

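Call:
apply_moves(deltas=[[0.7,[0.012,-0.004,0.05],0],[0.7,[0.012,-0.004,0.12],0],[0.7,[0.012,-0.004,0.2],0],[0.7,[0.012,-0.004,0.28],0],[0.7,[0.012,-0.004,0.36],0],[0.7,[0.012,-0.004,0.42],0],[0.7,[0.012,-0.004,0.46],0],[0.7,[0.012,-0.004,0.48],0],[0.7,[0.012,-0.004,0.48],0]])

```text
t: 14.85
eef_pos: [0.5905, 0.0971, 0.0395]
tool_rot: [-0.0, 0.692, 0.722, -0.0]
contact_force: [0.2, 0.4, -4.0]
gripper_width: 0.455
grasp_force: 61.6
```

Call:
apply_moves(deltas=[[0.7,[0,0,0.015],0],[0.7,[0,0,0.03],0],[0.7,[0,0,0.04],0],[0.7,[0,0,0.048],0],[0.7,[0,0,0.052],0],[0.7,[0,0,0.052],0]])

```text
t: 15.45
eef_pos: [0.5905, 0.0972, 0.0295]
tool_rot: [-0.0, 0.692, 0.722, 0.0]
contact_force: [-1.1, 0.1, -4.4]
gripper_width: 0.455
grasp_force: 61.6
```

Call:
apply_moves(deltas=[[0.7,[0,0,0.004],0],[0.7,[0,0,0.008],0],[0.7,[0,0,0.008],0]])

```text
t: 15.75
eef_pos: [0.5906, 0.0972, 0.0293]
tool_rot: [-0.0, 0.692, 0.722, 0.0]
contact_force: [-5.0, 1.3, 11.2]
gripper_width: 0.455
grasp_force: 63.3
```

Call:
apply_moves(deltas=[[0.5,[0,0,0.004],0],[0.4,[0,0,0.002],0],[0.3,[0,0,0.002],0],[0.2,[0,0,0.002],0],[0.2,[0,0,0.002],0],[0.2,[0,0,-0.05],0],[0.2,[0,0,-0.15],0],[0.2,[0,0,-0.3],0],[0.2,[0,0,-0.5],0],[0.2,[0,0,-0.7],0],[0.2,[0,0,-0.85],0],[0.2,[0,0,-0.85],0]])

```text
t: 16.95
eef_pos: [0.5933, 0.097, 0.2031]
tool_rot: [0.002, 0.692, 0.722, 0.004]
contact_force: [0.7, -0.2, -0.6]
gripper_width: 0.803
grasp_force: 0.0
```

```bash
python3 - <<'E'
from h import *
o=bot.get_obs();p=bot.read_camera('wrist')
print(o['eef_pos'],o['tool_rot'].round(4),o['gripper_width'],o['contact_force'])
im=p['color'].copy()
c=np.array([.590,.096]);a=np.deg2rad(2.7);M=np.array([[np.cos(a),-np.sin(a)],[np.sin(a),np.cos(a)]])
def poly(xs,ys,z,col):
    P=[proj(p,[*(c+M@[x,y]),z],o) for x,y in zip(xs,ys)]
    cv2.polylines(im,[np.int32(np.round(np.array(P)*16))],True,col,1,cv2.LINE_AA,4)
poly([-.065,.065,.065,-.065],[-.095,-.095,.095,.095],.012,(255,0,0))
for s in (-1,1): poly([-.018,.018,.018,-.018],[s*.037,s*.037,s*.087,s*.087],.08,(255,255,0))
poly([-.02,.02,.02,-.02],[-.032,-.032,.032,.032],.052,(0,0,255))
for n in ['bar_handle','crank_handle','clock_center','pivot']:
    for r in bot.look_for(p,n)[:2]: print(n,np.round(r['point'],4),round(r['confidence'],2),proj(p,r['point'],o).round())
cv2.imwrite('pics/v6.png',cv2.resize(im[0:300,150:550],(800,600))[:,:,::-1])
E
```

```text
[0.59333823 0.09698359 0.20309543] [0.002  0.6919 0.7219 0.0037] 0.8032882942497438 [ 0.67298256 -0.20329843 -0.56469399]
crank_handle [0.5793 0.2273 0.1564] 0.58 [308.  14.]
crank_handle [0.5756 0.1462 0.0783] 0.48 [305. 142.]
clock_center [0.5853 0.102  0.053 ] 0.8 [314. 182.]
pivot [0.5759 0.155  0.0744] 0.6 [306. 132.]
```

View pics/v6.png

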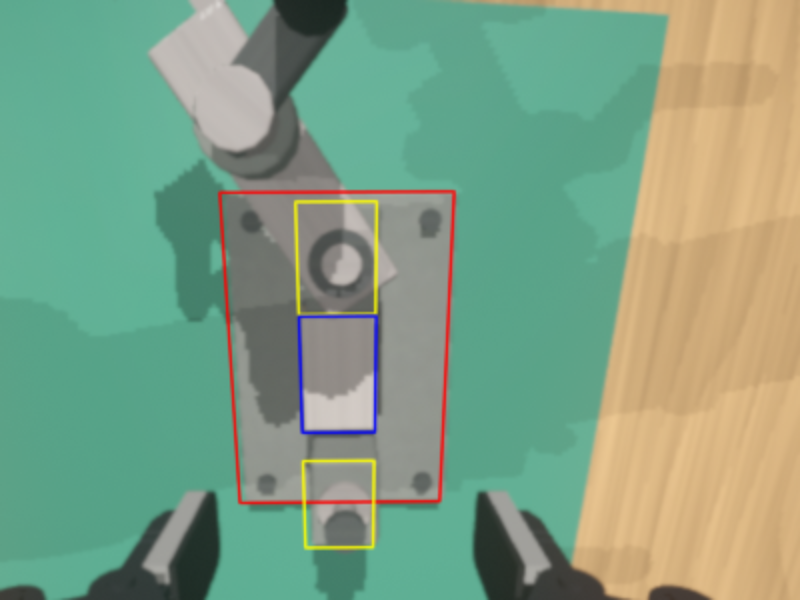

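```bash
python3 - <<'E'
from h import *
t=bot.read_camera('top');o=bot.get_obs()
piv=np.array([.5871,.1579]);a=np.deg2rad(2.7);M=np.array([[np.cos(a),-np.sin(a)],[np.sin(a),np.cos(a)]])
v=ray(t,[158.3,237.],.144)[:2];v2=ray(t,[130+150/4,180+92/4.],.186)[:2]
d=M.T@(v-piv);q=np.arctan2(-d[0],-d[1]);print(v,np.linalg.norm(d),q%(2*np.pi))
q%=2*np.pi
dirw=lambda q:M@np.array([-np.sin(q),-np.cos(q)])
H=piv+.150*dirw(q);C=piv+.062*dirw(q)
print('handle',H,'crank axis',C,'crankhandle',v2,np.linalg.norm(v2-C))
im=t['color'].copy()
def mk(P,col):
    u=proj(t,P);cv2.circle(im,tuple(np.int32(u*16)),12,col,-1,8,4)
mk([*H,.144],(255,0,0));mk([*C,.1],(0,0,255));mk([*v2,.186],(0,255,0));mk([*piv,.1],(255,255,0))
print(togo(o,[*H,.2]),o['eef_pos'])
cv2.imwrite('pics/v7.png',cv2.resize(im[170:260,130:260],(780,540),interpolation=2)[:,:,::-1])
E
```

```text
[0.50012762 0.27233702] 0.14373596636060826 2.538844738506227
handle [0.49633735 0.27732421] crank axis [0.54958477 0.20726201] crankhandle [0.57620675 0.23854489] 0.041077351547042604
[ 0.92035689 -0.42715466 -0.0164067 ] [0.58961983 0.09710608 0.19663973]
```

View pics/v7.png

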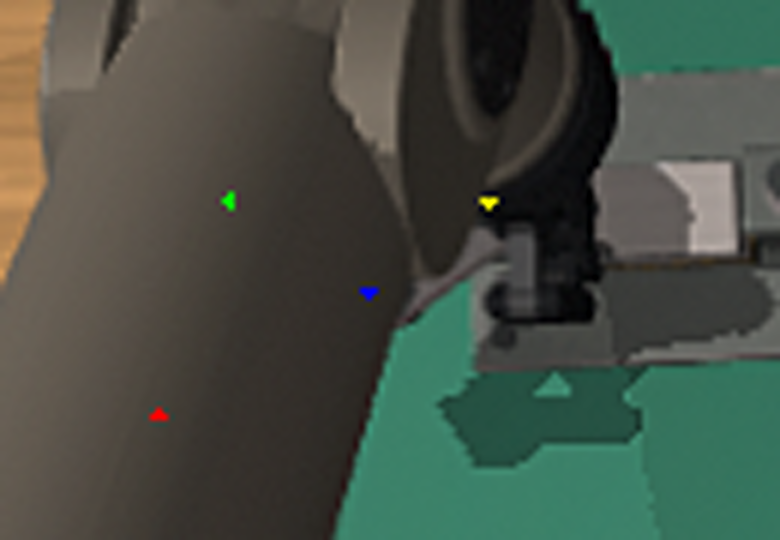

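Call:
apply_moves(deltas=[[0,[0.1,-0.05,-0.15],0],[0,[0.3,-0.14,-0.15],0],[0,[0.5,-0.23,-0.15],0],[0,[0.7,-0.32,-0.15],0],[0,[0.85,-0.39,-0.15],0],[0,[0.92,-0.427,-0.15],0],[0,[0.92,-0.427,-0.15],0],[0,[0.92,-0.427,-0.15],0]])

```text
t: 18.05
eef_pos: [0.4979, 0.2755, 0.2276]
tool_rot: [0.001, 0.692, 0.722, -0.0]
contact_force: [1.2, -0.3, 0.6]
gripper_width: 1.0
grasp_force: 0.0
```

```bash
python3 - <<'E'
from h import *
o=bot.get_obs();p=bot.read_camera('wrist');save(p,'w8')
print(o['eef_pos'],o['tool_rot'].round(4),o['q'].round(2))
for n in ['bar_handle','crank_handle']:
    for r in bot.look_for(p,n)[:2]: print(n,np.round(r['point'],4),round(r['confidence'],2),proj(p,r['point'],o).round())
im=p['color'].copy()
for P,c in [((.4963,.2773,.144),(255,0,0)),((.4963,.2773,.102),(255,128,0)),((.576,.2385,.186),(0,255,0)),((.5871,.1579,.1),(255,255,0))]:
    cv2.circle(im,tuple(np.int32(proj(p,P,o))),2,c,-1)
cv2.imwrite('pics/v8.png',im[:,:,::-1])
E
```

```text
[0.49792658 0.27553223 0.22764283] [ 5.000e-04  6.923e-01  7.216e-01 -5.000e-04] [-1.17  0.37  0.71  1.85 -0.28  1.02 -0.3 ]
bar_handle [0.5018 0.2857 0.1453] 0.88 [328. 195.]
crank_handle [0.5704 0.246  0.1534] 0.72 [407. 246.]
crank_handle [0.578  0.0936 0.0512] 0.38 [376. 314.]
```

View pics/v8.png

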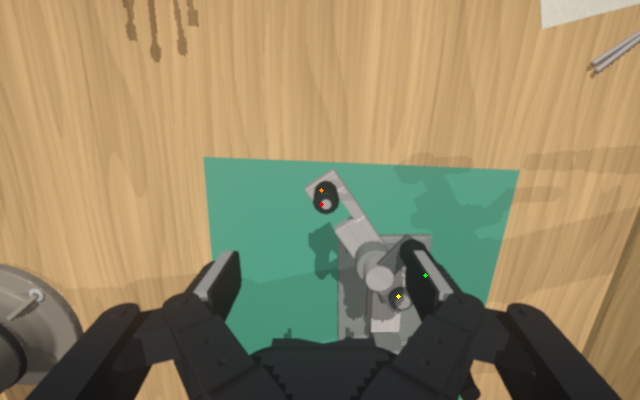

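Call:
apply_moves(deltas=[[0.4,[0.005,0.01,0],0],[0.4,[0.005,0.01,0.1],0],[0.4,[0.005,0.01,0.25],0],[0.4,[0.005,0.01,0.4],0],[0.4,[0.005,0.01,0.52],0],[0.4,[0.005,0.01,0.573],0],[0.6,[0.005,0.01,0.573],0],[0.8,[0.005,0.01,0.573],0],[0.8,[0.005,0.01,0.573],0],[0.8,[0.005,0.01,0.573],0],[0.8,[0.005,0.01,0.573],0]], squeeze=40)

```text
t: 19.3
eef_pos: [0.5002, 0.2784, 0.1143]
tool_rot: [0.0, 0.692, 0.722, 0.001]
contact_force: [2.1, -2.4, 2.1]
gripper_width: 0.249
grasp_force: 39.9
```

```bash
cat >> h.py <<'E'
piv=np.array([.5871,.1579]);YA=np.deg2rad(2.7);MP=np.array([[np.cos(YA),-np.sin(YA)],[np.sin(YA),np.cos(YA)]])
def barrows(qs,o=None):
    o=o or bot.get_obs();d=MP.T@(o['eef_pos'][:2]-piv);q=np.arctan2(-d[0],-d[1])%(2*np.pi)
    print('q now',round(q,3),'r',np.linalg.norm(d).round(4),'F',o['contact_force'].round(1),'w',o['gripper_width'],o['grasp_force'],o['eef_pos'].round(4),o['t'])
    for x in qs:
        P=piv+.150*MP@np.array([-np.sin(x),-np.cos(x)]);print(round(x,2),togo(o,[*P,o['eef_pos'][2]]).round(3))
E
python3 -c "
from h import *
barrows(np.arange(2.5,.7,-.1))"
```

```text
q now 2.564 r 0.1485 F [ 2.1 -2.4  2.1] w 0.2486768337188735 39.91261202667374 [0.5002 0.2784 0.1143] 19.3
2.5 [-0.021 -0.043 -0.   ]
2.4 [-0.07  -0.101 -0.   ]
2.3 [-0.123 -0.153 -0.   ]
2.2 [-0.182 -0.2   -0.001]
2.1 [-0.245 -0.241 -0.001]
2.0 [-0.311 -0.275 -0.001]
1.9 [-0.381 -0.302 -0.001]
1.8 [-0.453 -0.323 -0.001]
1.7 [-0.527 -0.336 -0.001]
1.6 [-0.602 -0.341 -0.001]
1.5 [-0.677 -0.34  -0.001]
1.4 [-0.751 -0.33  -0.001]
1.3 [-0.824 -0.313 -0.001]
1.2 [-0.895 -0.289 -0.001]
1.1 [-0.963 -0.259 -0.001]
1.0 [-1.028e+00 -2.210e-01 -1.000e-03]
0.9 [-1.089e+00 -1.770e-01 -1.000e-03]
0.8 [-1.145e+00 -1.270e-01 -1.000e-03]
```

Gripped (width .249 ≈ 21 mm). Swing along the arc.

Call:
apply_moves(deltas=[[0.8,[-0.021,-0.043,0],0],[0.8,[-0.07,-0.1,0],0],[0.8,[-0.123,-0.153,0],0],[0.8,[-0.182,-0.2,0],0],[0.8,[-0.245,-0.241,0],0],[0.8,[-0.311,-0.275,0],0],[0.8,[-0.381,-0.302,0],0],[0.8,[-0.453,-0.323,0],0],[0.8,[-0.527,-0.336,0],0],[0.8,[-0.602,-0.341,0],0],[0.8,[-0.677,-0.34,0],0],[0.8,[-0.677,-0.34,0],0]])

```text
t: 20.5
eef_pos: [0.4403, 0.1408, 0.1144]
tool_rot: [0.002, 0.692, 0.722, 0.003]
contact_force: [8.5, -0.1, -6.4]
gripper_width: 0.25
grasp_force: 40.3
```

```bash
python3 -c "
from h import *
barrows(np.arange(1.4,-.15,-.1))"
```

```text
q now 1.502 r 0.1478 F [ 8.5 -0.1 -6.4] w 0.250487242835383 40.344709530527325 [0.4403 0.1408 0.1144] 20.5
1.4 [-0.077 -0.002 -0.   ]
1.3 [-0.15   0.015 -0.   ]
1.2 [-0.221  0.039 -0.   ]
1.1 [-0.289  0.07  -0.   ]
1.0 [-0.354  0.108 -0.   ]
0.9 [-0.415  0.152  0.   ]
0.8 [-0.471  0.201  0.   ]
0.7 [-0.522  0.257  0.001]
0.6 [-0.567  0.316  0.001]
0.5 [-0.606  0.381  0.001]
0.4 [-0.638  0.448  0.002]
0.3 [-0.663  0.519  0.002]
0.2 [-0.681  0.592  0.003]
0.1 [-0.692  0.666  0.003]
-0.0 [-0.696  0.741  0.004]
-0.1 [-0.691  0.815  0.004]
```

Call:
apply_moves(deltas=[[0.8,[-0.077,0.006,0],0],[0.8,[-0.15,0.02,0],0],[0.8,[-0.22,0.045,0],0],[0.8,[-0.287,0.076,0],0],[0.8,[-0.351,0.113,0],0],[0.8,[-0.411,0.157,0],0],[0.8,[-0.467,0.206,0],0],[0.8,[-0.517,0.262,0],0],[0.8,[-0.562,0.32,0],0],[0.8,[-0.6,0.384,0],0],[0.8,[-0.632,0.45,0],0],[0.8,[-0.632,0.45,0],0]])

```text
t: 21.7
eef_pos: [0.5337, 0.0184, 0.1143]
tool_rot: [-0.0, 0.692, 0.722, 0.001]
contact_force: [-0.0, 1.0, 6.9]
gripper_width: 0.251
grasp_force: 41.9
```

```bash
python3 -c "
from h import *
barrows(np.arange(.3,-.15,-.05))"
```

```text
q now 0.413 r 0.1493 F [-0.   1.   6.9] w 0.2510238437881844 41.898734081187285 [0.5337 0.0184 0.1143] 21.7
0.3 [-0.032  0.078  0.   ]
0.25 [-0.042  0.114  0.   ]
0.2 [-0.051  0.151  0.   ]
0.15 [-0.057  0.187  0.   ]
0.1 [-0.061  0.225  0.   ]
0.05 [-0.064  0.262  0.   ]
0.0 [-0.065  0.3    0.   ]
-0.05 [-0.064  0.337  0.   ]
-0.1 [-0.061  0.374  0.   ]
```

Call:
apply_moves(deltas=[[0.8,[-0.018,0.04,0],0],[0.8,[-0.032,0.078,0],0],[0.8,[-0.042,0.114,0],0],[0.8,[-0.051,0.151,0],0],[0.8,[-0.057,0.187,0],0],[0.8,[-0.061,0.225,0],0],[0.8,[-0.064,0.262,0],0],[0.8,[-0.065,0.285,0],0],[0.8,[-0.065,0.3,0],0],[0.8,[-0.065,0.3,0],0]])

```text
t: 22.7
eef_pos: [0.592, 0.0077, 0.1143]
tool_rot: [-0.001, 0.692, 0.722, -0.0]
contact_force: [-6.3, 1.0, 10.1]
gripper_width: 0.252
grasp_force: 42.3
```

```bash
python3 -c "
from h import *
barrows([0,-.05])"
```

```text
q now 0.014 r 0.1503 F [-6.3  1.  10.1] w 0.2522727889012136 42.3188125382876 [0.592  0.0077 0.1143] 22.7
0 [ 0.001  0.011 -0.   ]
-0.05 [ 0.002  0.048 -0.   ]
```

Call:
apply_moves(deltas=[[0.8,[0,0.015,0],0],[0.8,[0,0.03,0],0],[0.8,[0,0.03,0],0],[0.8,[0,0.03,0],0]])

```text
t: 23.1
eef_pos: [0.5977, 0.0079, 0.1142]
tool_rot: [-0.001, 0.692, 0.722, -0.0]
contact_force: [-6.3, 0.3, 10.5]
gripper_width: 0.252
grasp_force: 42.4
```

```bash
python3 -c "
from h import *
barrows([0,-.05])"
```

```text
q now 6.26 r 0.1504 F [-6.3  0.3 10.5] w 0.2515343234235762 42.38997495165677 [0.5977 0.0079 0.1142] 23.1
0 [ 0.002 -0.018  0.   ]
-0.05 [ 0.003  0.02  -0.   ]
```

Call:
apply_moves(deltas=[[0.8,[0,0.012,0],0],[0.8,[0,0.024,0],0],[0.8,[0,0.024,0],0]])

```text
t: 23.4
eef_pos: [0.598, 0.0079, 0.114]
tool_rot: [-0.005, 0.692, 0.722, -0.003]
contact_force: [-21.6, 0.5, 24.3]
gripper_width: 0.254
grasp_force: 44.1
```

```bash
python3 -c "
from h import *
barrows([0,-.05])"
```

```text
q now 6.258 r 0.1504 F [-21.6   0.5  24.3] w 0.25433447054044034 44.06232224209816 [0.598  0.0079 0.114 ] 23.4
0 [ 0.001 -0.019  0.   ]
-0.05 [ 0.003  0.018 -0.   ]
```

Call:
apply_moves(deltas=[[0.8,[0,-0.02,0],0],[0.6,[0,-0.02,0],0],[0.45,[0,-0.02,0],0],[0.4,[0,-0.02,0],0],[0.4,[0,-0.02,-0.05],0],[0.4,[0,-0.02,-0.2],0],[0.4,[0,-0.02,-0.4],0],[0.4,[0,-0.02,-0.6],0],[0.4,[0,-0.02,-0.65],0],[0.4,[0,-0.02,-0.65],0]])

```text
t: 24.4
eef_pos: [0.6011, 0.0076, 0.2457]
tool_rot: [0.001, 0.692, 0.722, 0.002]
contact_force: [-0.4, 0.4, -0.6]
gripper_width: 0.6
grasp_force: 0.0
```

```bash
python3 - <<'E'
from h import *
from scipy.optimize import least_squares
P=np.array([[.5002,.2784],[.4403,.1408],[.5337,.0184],[.592,.0077],[.598,.0079]])
s=least_squares(lambda c:np.r_[np.linalg.norm(P-c,axis=1)-.15,(c-piv)*.5],piv)
c=s.x;h=P[-1]-c;print('pivot',c,s.fun,'yaw',np.degrees(np.arctan2(h[0],-h[1])))
ax=c+.062*h/np.linalg.norm(h);print('axis',ax)
o=bot.get_obs();p=bot.read_camera('wrist');print(o['eef_pos'],o['tool_rot'].round(4))
best=None
for r in bot.look_for(p,'crank_handle')[:3]: print(np.round(r['point'],4),round(r['confidence'],2),proj(p,r['point'],o).round(),np.linalg.norm(r['point'][:2]-ax))
im=p['color'].copy()
a=np.arctan2(h[0],-h[1]);
for cc in np.arange(2.5,3.6,.2):
    v=.04*np.array([np.cos(-cc+a),np.sin(-cc+a)]);u=proj(p,[*(ax+v),.186],o);cv2.circle(im,tuple(np.int32(u)),1,(255,0,0),-1)
for z in (.1,.144): cv2.circle(im,tuple(np.int32(proj(p,[*ax,z],o))),2,(0,0,255),-1)
cv2.imwrite('pics/v9.png',cv2.resize(im[0:300,150:550],(800,600))[:,:,::-1])
E
```

```text
pivot [0.58900401 0.15769505] [-1.47283343e-04 -3.39300232e-04 -1.27905543e-04  2.49690536e-05
  6.49366466e-05  9.52004513e-04 -1.02474411e-04] yaw 3.4367890575408113
axis [0.59272074 0.09580656]
[0.60108511 0.00760629 0.24565437] [0.0012 0.6917 0.7222 0.0018]
[0.5598 0.0804 0.1811] 0.78 [268. 114.] 0.03634745205155554
```

View pics/v9.png

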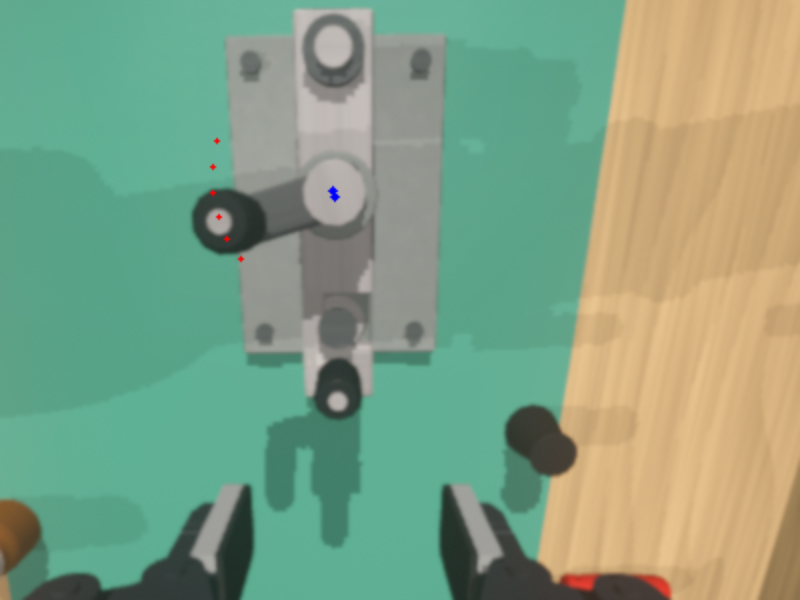

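Bar home over the stud at (340,325); crank handle top at (219,220), giving crank ≈ 2.87 rad. Now I grip the crank handle.

Call:
apply_moves(deltas=[[0.4,[0.15,-0.08,0],0],[0.4,[0.3,-0.17,0],0],[0.4,[0.386,-0.215,0],0],[0.4,[0.386,-0.215,0.05],0],[0.4,[0.386,-0.215,0.2],0],[0.4,[0.386,-0.215,0.35],0],[0.4,[0.386,-0.215,0.438],0],[0.5,[0.386,-0.215,0.438],0],[0.65,[0.386,-0.215,0.438],0],[0.8,[0.386,-0.215,0.438],0],[0.8,[0.386,-0.215,0.438],0],[0.8,[0.386,-0.215,0.438],0]], squeeze=30)

```text
t: 25.7
eef_pos: [0.5544, 0.0828, 0.1562]
tool_rot: [0.001, 0.692, 0.722, 0.001]
contact_force: [4.7, -0.7, -6.5]
gripper_width: 0.258
grasp_force: 30.8
```

```bash
cat >> h.py <<'E'
AX=np.array([.5927,.0958]);CA=.055
def crank(cs,rad=.04):
    o=bot.get_obs();d=o['eef_pos'][:2]-AX
    print('c now',round((-(np.arctan2(d[1],d[0])-CA))%(2*np.pi),3),'r',np.linalg.norm(d).round(4),'F',o['contact_force'].round(1),'w',o['gripper_width'],o['grasp_force'],o['eef_pos'].round(4),o['t'])
    for x in cs:
        P=AX+rad*np.array([np.cos(CA-x),np.sin(CA-x)]);print(round(x,2),togo(o,[*P,o['eef_pos'][2]]).round(3)[:2])
E
python3 -c "
from h import *
crank(np.arange(3.1,6.6,.3))"
```

```text
c now 2.871 r 0.0404 F [ 4.7 -0.7 -6.5] w 0.25818442745851033 30.839431980639347 [0.5544 0.0828 0.1562] 25.7
3.1 [ 0.046 -0.006]
3.4 [0.105 0.   ]
3.7 [0.16  0.023]
4.0 [0.206 0.062]
4.3 [0.239 0.112]
4.6 [0.255 0.169]
4.9 [0.253 0.229]
5.2 [0.234 0.286]
5.5 [0.199 0.334]
5.8 [0.151 0.37 ]
6.1 [0.095 0.39 ]
6.4 [0.036 0.393]
```

Call:
apply_moves(deltas=[[0.8,[0.046,-0.006,0],0],[0.8,[0.105,0,0],0],[0.8,[0.16,0.023,0],0],[0.8,[0.206,0.062,0],0],[0.8,[0.239,0.112,0],0],[0.8,[0.255,0.169,0],0],[0.8,[0.253,0.229,0],0],[0.8,[0.234,0.286,0],0],[0.8,[0.199,0.334,0],0],[0.8,[0.151,0.37,0],0],[0.8,[0.095,0.39,0],0],[0.8,[0.095,0.39,0],0]])

```text
t: 26.9
eef_pos: [0.6318, 0.1032, 0.1561]
tool_rot: [0.001, 0.693, 0.721, 0.001]
contact_force: [-0.9, -3.0, 2.3]
gripper_width: 0.255
grasp_force: 31.8
```

```bash
python3 -c "
from h import *
crank(np.arange(6.4,9.5,.3))"
```

```text
c now 6.151 r 0.0398 F [-0.9 -3.   2.3] w 0.25458433353888027 31.8219085806777 [0.6318 0.1032 0.1561] 26.9
6.4 [-0.05   0.002]
6.7 [-0.107 -0.013]
7.0 [-0.158 -0.044]
7.3 [-0.198 -0.089]
7.6 [-0.222 -0.144]
7.9 [-0.229 -0.203]
8.2 [-0.218 -0.262]
8.5 [-0.19  -0.315]
8.8 [-0.148 -0.357]
9.1 [-0.096 -0.385]
9.4 [-0.037 -0.397]
```

Call:
apply_moves(deltas=[[0.8,[-0.05,0.002,0],0],[0.8,[-0.107,-0.013,0],0],[0.8,[-0.158,-0.044,0],0],[0.8,[-0.198,-0.089,0],0],[0.8,[-0.222,-0.144,0],0],[0.8,[-0.229,-0.203,0],0],[0.8,[-0.218,-0.262,0],0],[0.8,[-0.19,-0.315,0],0],[0.8,[-0.148,-0.357,0],0],[0.8,[-0.096,-0.385,0],0],[0.8,[-0.096,-0.385,0],0]])

```text
t: 28.0
eef_pos: [0.5537, 0.086, 0.1559]
tool_rot: [-0.001, 0.69, 0.723, 0.0]
contact_force: [-2.7, 1.4, 5.9]
gripper_width: 0.254
grasp_force: 32.3
```

```bash
python3 -c "
from h import *
crank(np.arange(9.4,11.1,.3))"
```

```text
c now 2.95 r 0.0403 F [-2.7  1.4  5.9] w 0.25443100885547637 32.317367552022915 [0.5537 0.086  0.1559] 28.0
9.4 [ 0.033 -0.003]
9.7 [0.093 0.004]
10.0 [0.147 0.029]
10.3 [0.192 0.068]
10.6 [0.224 0.119]
10.9 [0.239 0.177]
```

Call:
apply_moves(deltas=[[0.8,[0.033,-0.003,0],0],[0.8,[0.093,0.004,0],0],[0.8,[0.147,0.029,0],0],[0.8,[0.192,0.068,0],0],[0.8,[0.224,0.119,0],0],[0.8,[0.239,0.177,0],0],[0.8,[0.24,0.187,0],0],[0.8,[0.24,0.187,0],0]])

```text
t: 28.8
eef_pos: [0.5904, 0.1343, 0.156]
tool_rot: [-0.0, 0.691, 0.723, 0.001]
contact_force: [0.6, -0.8, 5.1]
gripper_width: 0.254
grasp_force: 32.2
```

```bash
python3 -c "
from h import *
crank([11.0])"
```

```text
c now 4.707 r 0.0386 F [ 0.6 -0.8  5.1] w 0.2540706494881015 32.16042218320581 [0.5904 0.1343 0.156 ] 28.8
11.0 [0.007 0.002]
```

Call:
apply_moves(deltas=[[0.7,[0,0,0],0],[0.55,[0,0,0],0],[0.4,[0,0,0],0],[0.3,[0,0,0],0],[0.3,[0,0,-0.05],0],[0.3,[0,0,-0.2],0],[0.3,[-0.1,0,-0.4],0],[0.3,[-0.35,0,-0.55],0],[0.3,[-0.6,0,-0.6],0],[0.3,[-0.8,0,-0.6],0],[0.3,[-0.9,0,-0.6],0],[0.3,[-0.9,0,-0.6],0]])

```text
t: 30.0
eef_pos: [0.5971, -0.0526, 0.2772]
tool_rot: [0.001, 0.694, 0.72, 0.0]
contact_force: [-0.7, -0.3, -0.2]
gripper_width: 0.702
grasp_force: 0.0
```

```bash
python3 - <<'E'
from h import *
bot.read_camera('top');o=bot.get_obs();p=bot.read_camera('wrist');s=bot.read_camera('side');print(o['eef_pos'],o['contact_force'])
im=p['color'].copy()
for cc in (10.5,11.,11.5):
    u=proj(p,[*(AX+.04*np.array([np.cos(CA-cc),np.sin(CA-cc)])),.186],o);cv2.circle(im,tuple(np.int32(u)),1,(255,0,0),-1)
cv2.imwrite('pics/v10.png',np.hstack([cv2.resize(im[0:220,230:430],(400,440)),cv2.resize(s['color'][220:400,220:384],(400,440))])[:,:,::-1])
E
```

```text
[ 0.59741945 -0.0494174   0.27659142] [-0.58798339  0.96782875 -0.57553092]
```

View pics/v10.png

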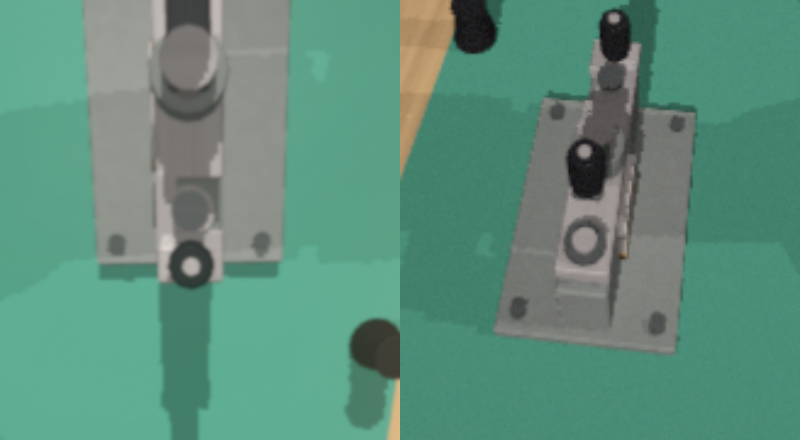

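The bar is home, with its handle at (190,265) in the left view. The crank handle stands over +y at (587,165) in the right view, and the clock lies square under the bar. The gripper is clear.

```bash
python3 -c "
from h import *
print(bot.hand_in())"
```

```text
the job is handed in; nothing more can be done
None
```

The job is handed in, with no verdict returned: the clock sits square on the press bed, the bar is home against its stop, and the crank is at about 10.99 rad (half a turn past the contact point calculated from the given dimensions, since I did not measure contact itself); the gripper is clear and I kept it away from the loupe, jar and screwdriver.

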